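Send a used instrument cassette down the UV decontamination chute

TASK

Switch the decontamination unit off at its toggle isolator, then push the rectangular steel cassette along the ledge and off its front edge so that it drops into the chute and goes right down to the bottom, sliding it all the way without lifting it. Then switch the unit on again. Leave the round tin and the bottle on the ledge standing where they are.

Things in the scene. Friction and masses are not known exactly. Their poses are not given: they have to be found in the camera images.
- ledge: Fixed steel riser, 220 mm deep (its x) by 460 mm wide (its y); flat top 150 mm above the bench, no rims, no walls above the top. Origin on the bench under the middle of the top; x points away from the robot to the front edge (at x = +110 mm), where the chute stands; y along the ledge.
- chute: Fixed open-topped chute of the decontamination unit, against the ledge's front edge, anywhere along its middle. Origin on the bench exactly below the ledge's front edge, midway between the side walls; axes parallel to the ledge's, x outwards. 150 mm wide inside (y -75 to +75); side walls 6 mm thick, tops 140 mm above the bench near the ledge (10 mm below its top), 85 mm further out.
- chute_mouth (a point): Middle of the chute's mouth: on the ledge's front edge, level with its top, 150 mm above the chute's origin. Below it a steel slide falls at about 50 degrees, from 135 mm high at the edge to a level well with its floor 10 mm above the bench, from x = 110 to the end wall at x = 249 mm of the chute. A low blue box, 85 mm high, stands beyond.
- cassette_center (a point): Centre of the used instrument cassette: a closed flat rectangular steel box with rows of dark holes in its top, 92 mm (its x) by 120 mm (its y) by 28 mm high, 0.25 to 0.5 kg, lying flat on the ledge, near its left or its right end. Its x is within 0.5 rad of the ledge's x. Its centre is 14 mm above the ledge's top. It is too wide to be grasped by most grippers; pushed by its side faces it slides.
- tin_center (a point): Centre (23 mm up) of a round steel tin with a lid, 78 mm across and 46 mm high, standing on the ledge towards the other end from the cassette. Must stay.
- bottle_center (a point): Centre (70 mm up) of an amber bottle, 52 mm across and 140 mm high, standing on the ledge about 75 mm behind the tin, on the robot's side of it. Must stay.
- switch: Fixed grey isolator box, 110 (its x) by 80 by 60 mm high, on the bench beside the left or the right end of the ledge. Origin under its centre; x is the direction in which the toggle swings to ON. Two upright cheeks, 70 mm long along x, stand on it to 79 mm above the bench at y = +-18 mm (7 mm thick), the toggle between them.
- toggle (a joint): Toggle: steel bar of 12 mm diameter with a black grip of 20 mm diameter, 45 to 95 mm from its pivot, which lies 70 mm above the bench over the box's origin, axis along the box's y. 0 = OFF: leans 0.55 rad from upright towards the box's -x; 1.1 = ON: as far towards +x. Past upright (0.55) it falls to the nearer stop by its own weight and stays; under 1 N moves it at the grip.
- toggle_tip (a point): The free end of the toggle's black grip, on its axis, 95 mm from the pivot.
- rack: White fixed tube rack, 110 by 80 mm, 92 mm high with its tubes; origin under its centre. Stands beside the other end of the ledge from the isolator; only in the way.

How it is judged:
By the outcome, as a careful person would: the job done as asked, in the order asked, and still so for the second after the job is handed in, with the robot touching nothing.
It also fails if it takes over 72 s, if anything falls off the work surface, if the arm or the gripper's body presses on something with over 40 N, if the wrist force passes 120 N, or if a joint passes its speed limit or range.

ROBOT

A 6-joint arm with a two-finger parallel gripper is mounted at the origin on the work surface. World frame = base frame: x ahead of the robot, y to its left, z up, the work surface at z = 0. Lengths are in mm, angles in rad, forces in N, time in s.
With the tool pointing down it reaches from about 325 to 900 mm from the base axis. Payload 6.1 kg.
Tool frame: the origin (TCP) lies at the very end of the fingers, on their centre line; the grasp point (between the pads) lies 19 mm behind it; z points along the fingers, y is the line along which they close (so a half turn about z gives the same grasp; the last joint's range is limited). The gripper opens to 87 mm and grips with 3 to 60 N. Pads are 19 mm wide; open, the fingers measure 117 mm over their backs; the gripper's body (75 mm by 190 mm) begins 51 mm behind the grasp point.
Start: joints at [1.115, 0.22, 1.526, -0, 1.395, -0.126], TCP at [202.407, 591.31, 222.538] pointing down, gripper open.
Joint ranges: [-2.98, 2.98], [-0.91, 2.08], [0.09, 2.57], [-1.24, 4.39], [0.2, 2.65], [-2.68, 2.68]. Speed limits (rad/s): [2.57, 2.57, 3.01, 3.14, 3.14, 3.14].

INTERFACE

Orientations are given as a unit quaternion [w, x, y, z].
In Python, from plant import r gives the robot as it stands.
- The arm moves only by the tool arm_command, never from a script. Its argument "plan" is a list that holds one entry, the list of rows, each a list of 5 numbers: the shift along the tool's x, y, z each as a share of 0.05 m, from -1 to 1, then the turn about the tool's z as a share of 360 degrees, from -1 to 1, then the opening, from 0 (shut) to 1 (fully open). In form: [[[tx, ty, tz, spin, claw], ...]]. A call has 1 to 12 rows; each row shifts and turns the commanded pose from where the row before left it, along the tool's axes as they then stand; what a row does not reach is not made up. A row lasts 1/8 s, in which the tool goes at most 62.5 mm and 10.7 degrees, less where a joint would pass 70% of its speed; a pose out of reach is approached as far as the arm can. A call with a number of a shift or a turn outside -1 to 1 is refused whole. A call with a gripper value outside its range is refused whole. The fingers move at their own pace and stop on an object; "grip_force" is the grip in N (left out, the last holds). Time passes only in rows, so rows that do not move let the fingers close. It gives the time, the measured TCP pose, the force, the opening and the grip force at its end, in the units of the state.
- r.get_state(): the state, without advancing time (a new reading comes with each control period).
- r.camera(name): name is "scene" or "top"; returns a dict with "color" (480x640x3 uint8, blue, green, red), "range_z" (480x640 float32, mm along the optical axis (not along the pixel's ray), 0 where there is no reading), "mtx" (3x3 intrinsics, pixels), "distortion" ([k1, k2, p1, p2, k3] as OpenCV has them; the pictures are not rectified), "world_to_cam" (4x4, takes a point from world to camera coordinates). Camera axes: x right, y up, looking along -z (the intrinsics and any distortion apply to the point x, -y, -z); pixel columns grow to the right and rows downward; lengths in mm; the calibration is good to about 2 mm. A picture is of the moment at which its call begins.
- r.close_job(): hands the job in; it is judged then, once.
Trained networks look in a picture, given as the dict that the camera call returned (one of the last four; its "shot" number tells which), for a name from the list of things; names that differ only in an ending like _2 or _b are one class to them, and where a whole thing is asked for, a point or a joint stands for the part that bears it (a point fixed in the world has none). Each returns a list of dicts, best first, with "score" (0 to 1); they miss things now and then, are a little off and sometimes report something else, mostly with a low value. They report only what shows in the picture. A call takes as long as a camera call.
- r.look_for(picture, query): "position" ([column, row] in pixels, amid what is visible of it).
The state is a dict: "t": time; "qpos": joint angles; "joint_velocities": joint speeds; "tau": joint torques, N m; "position": TCP position; "eef_rot": TCP orientation; "contact_force": force on the tool from outside, world axes, zero at the start; "moment": the same for the moment, N m; "finger_gap": opening from 0.0 (shut) to 1.0 (fully open); "finger_force": force on a finger pad.
Only numpy, scipy, OpenCV 4.12 (cv2) and the standard library are available. Lean on these libraries where they do the work, as an engineer would, in place of code of your own. Each camera call takes 0.05 s, during which the arm holds its last target. There are 200 camera calls.

## Working session

There is one attempt and no reset: what is moved stays moved. The work goes in short steps, Python scripts to look and compute and a tool call to move; the robot and the scene stay as the last step left them, time stands still between calls to the robot, and variables do not carry over. Pictures are saved under pics/ and viewed, at most 10 in all, crops included, and the job is handed in when it is done.

Besides the shell and the picture viewer there is one more tool, called after "Request:" as a command line: name --argument value ..., lists and objects as JSON in quotes. arm_command: Moves the arm, as the interface text tells. Shift numbers are shares of 0.05 m and turn numbers shares of 360 degrees, none past 1 either way. Its arguments: {"type":"object","properties":{"plan":{"type":"array","items":{"type":"array","items":{"type":"array","items":{"type":"number","minimum":-1,"maximum":1}}}},"grip_force":{"type":"number"}},"required":["plan"]}

```bash
ls; mkdir -p pics; cat > h.py <<'E'
import numpy as np, cv2
from plant import r
def cloud(p):
    z=p["range_z"].astype(float);h,w=z.shape
    u,v=np.meshgrid(np.arange(w),np.arange(h))
    n=cv2.undistortPoints(np.stack([u,v],-1).reshape(-1,1,2).astype(np.float64),p["mtx"],np.array(p["distortion"],float)).reshape(h,w,2)
    c=np.stack([n[...,0]*z,-n[...,1]*z,-z,np.ones_like(z)],-1)
    W=c@np.linalg.inv(p["world_to_cam"]).T
    W=W[...,:3]; W[z<=0]=np.nan
    return W
E
python3 - <<'E'
from h import *
print(r.get_state())
for n in("scene","top"):
    p=r.camera(n);cv2.imwrite(f"pics/{n}0.png",p["color"]);W=cloud(p);np.save(n+"0.npy",W)
    for q in("ledge","chute","cassette_center","tin_center","bottle_center","switch","toggle_tip","rack"):
        for d in r.look_for(p,q)[:2]:
            c,w=map(int,np.round(d["position"]));print(n,q,round(d["score"],2),c,w,W[w,c].round(0))
E
```

```text
pics
{'t': 0.0, 'qpos': array([ 1.11488635e+00,  2.21225944e-01,  1.52761950e+00, -1.23170486e-05,
        1.39468510e+00, -1.26149216e-01]), 'joint_velocities': array([ 1.07848865e-05,  4.08068878e-04, -2.38558011e-03, -8.14044152e-04,
       -1.93275865e-03,  8.76419758e-05]), 'tau': array([ 7.84804251e-04, -4.94607317e+01, -3.87378073e+01,  6.99250144e-02,
        5.71339752e-02, -1.71482061e-04]), 'position': array([202.14653936, 590.75035358, 221.43292679]), 'eef_rot': array([-2.72220594e-04,  1.64133189e-01,  9.86437711e-01, -9.29939636e-04]), 'contact_force': array([ 0.07170552,  0.27632773, -0.61300785]), 'moment': array([-0.03187213,  0.01022661,  0.01387616]), 'finger_force': 0.0, 'finger_gap': 1.002187089610134}
scene ledge 0.72 331 242 [545.  38. 148.]
scene chute 0.62 269 351 [790.  65.   8.]
scene cassette_center 0.95 261 208 [ 594. -126.  179.]
scene tin_center 0.9 383 275 [557. 185. 197.]
scene bottle_center 0.62 404 235 [484. 176. 254.]
scene switch 0.97 478 334 [474. 405.  62.]
scene toggle_tip 0.68 484 337 [511. 420. 147.]
scene rack 0.55 214 154 [ 517. -372.   92.]
top ledge 0.76 313 246 [522.  22. 152.]
top chute 0.84 294 140 [829.  84.  14.]
top chute 0.66 310 250 [513.  29. 153.]
top cassette_center 0.58 381 218 [ 588. -132.  178.]
top tin_center 0.81 244 233 [542. 177. 195.]
top bottle_center 0.9 250 268 [460. 151. 256.]
top bottle_center 0.56 153 258 [486. 405. 127.]
top switch 0.67 166 271 [459. 387.  78.]
top toggle_tip 0.58 152 259 [484. 409. 122.]
top rack 0.62 476 272 [ 476. -383.   90.]
```

View pics/top0.png

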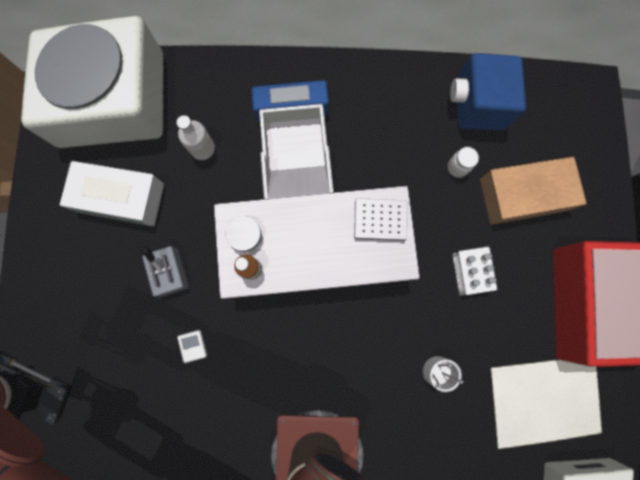

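View pics/scene0.png

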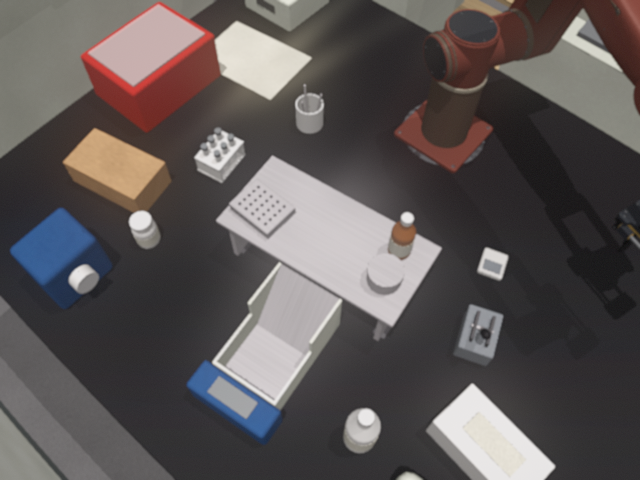

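```bash
python3 - <<'E'
from h import *
P=np.concatenate([np.load(n+"0.npy").reshape(-1,3) for n in("top","scene")]);P=P[~np.isnan(P).any(1)]
T=np.load("top0.npy").reshape(-1,3);T=T[~np.isnan(T).any(1)]
def sel(A,x0,x1,y0,y1,z0,z1):
    return A[(A[:,0]>x0)&(A[:,0]<x1)&(A[:,1]>y0)&(A[:,1]<y1)&(A[:,2]>z0)&(A[:,2]<z1)]
def rect(n,Q):
    c,s,a=cv2.minAreaRect(Q[:,:2].astype(np.float32));print(n,len(Q),np.round(c),np.round(s),round(a,1),'corners',cv2.boxPoints((c,s,a)).round(0).tolist())
rect("ledge",sel(T,350,720,-300,320,146,156))
rect("cass",sel(T,500,700,-260,-50,172,185))
rect("tin",sel(T,490,620,120,250,189,202))
b=sel(P,400,540,90,240,205,300);rect("bottle",b);print(b[:,2].max())
rect("swbox",sel(T,380,600,330,480,55,65))
rect("cheeks",sel(T,380,600,330,480,74,83))
rect("rack",sel(T,380,600,-480,-300,60,110))
t=sel(P,400,600,330,480,90,170)
for z in range(90,170,8):
    q=t[(t[:,2]>z)&(t[:,2]<z+8)]
    if len(q):print(z,len(q),q.mean(0).round(0),q.min(0).round(0),q.max(0).round(0))
rect("chutewalls",sel(T,600,900,-200,250,75,142))
rect("chutefloor",sel(T,650,900,-100,250,5,15))
E
```

```text
ledge 14407 [575.  23.] [301. 461.] 7.2 corners [[396.0, 233.0], [454.0, -225.0], [753.0, -187.0], [695.0, 270.0]]
cass 2064 [ 587. -130.] [120.  94.] 89.7 corners [[540.0, -190.0], [633.0, -190.0], [634.0, -70.0], [540.0, -70.0]]
tin 939 [542. 180.] [77. 77.] 2.3 corners [[502.0, 216.0], [505.0, 140.0], [582.0, 143.0], [579.0, 219.0]]
bottle 1220 [467. 165.] [56. 52.] 54.9 corners [[430.0, 157.0], [472.0, 127.0], [505.0, 173.0], [462.0, 203.0]]
295.45544819694396
swbox 913 [503. 420.] [202.  80.] 20.3 corners [[395.0, 422.0], [422.0, 347.0], [612.0, 417.0], [584.0, 492.0]]
cheeks 188 [513. 423.] [182.  49.] 21.5 corners [[420.0, 412.0], [438.0, 367.0], [607.0, 433.0], [589.0, 479.0]]
rack 786 [ 483. -397.] [109.  81.] 9.7 corners [[422.0, -366.0], [436.0, -445.0], [543.0, -427.0], [530.0, -348.0]]
90 91 [574. 457.  92.] [465. 403.  90.] [600. 480.  98.]
98 8 [473. 407. 102.] [471. 404.  99.] [476. 410. 105.]
106 13 [477. 409. 109.] [473. 404. 106.] [483. 413. 114.]
114 14 [485. 407. 119.] [477. 405. 115.] [493. 415. 121.]
122 22 [484. 410. 126.] [476. 405. 122.] [495. 416. 130.]
130 35 [490. 411. 133.] [482. 407. 130.] [503. 420. 138.]
138 42 [497. 415. 143.] [486. 407. 138.] [512. 428. 146.]
146 94 [503. 418. 150.] [492. 408. 146.] [512. 428. 154.]
154 19 [503. 419. 155.] [497. 413. 154.] [511. 424. 158.]
chutewalls 1850 [776.  86.] [272. 182.] 7.4 corners [[630.0, 159.0], [653.0, -22.0], [923.0, 13.0], [900.0, 194.0]]
chutefloor 2902 [776.  75.] [349. 246.] 89.7 corners [[652.0, -98.0], [898.0, -100.0], [900.0, 249.0], [654.0, 250.0]]
```

The top view shows the ledge at (315,242), the cassette at its right end (381,218), the tin (244,233) and the bottle (247,266). The switch is at (165,270), with the black toggle grip towards its far-left corner (148,255). The chute is at (295,150). In the scene view the toggle leans away from the robot, which is ON.

```bash
cat >> h.py <<'E'
a=np.deg2rad(7.2);LX=np.array([np.cos(a),np.sin(a)]);LY=np.array([-LX[1],LX[0]])
E
python3 - <<'E'
from h import *
P=np.concatenate([np.load(n+"0.npy").reshape(-1,3) for n in("top","scene")]);P=P[~np.isnan(P).any(1)]
T=np.load("top0.npy").reshape(-1,3);T=T[~np.isnan(T).any(1)]
def sel(A,x0,x1,y0,y1,z0,z1):
    return A[(A[:,0]>x0)&(A[:,0]<x1)&(A[:,1]>y0)&(A[:,1]<y1)&(A[:,2]>z0)&(A[:,2]<z1)]
def big(Q,n):  # largest connected blob on a 4mm grid
    g=np.zeros((300,300),np.uint8);ij=((Q[:,:2]+[0,600])/4).astype(int);g[ij[:,0],ij[:,1]]=1
    _,l,s,_=cv2.connectedComponentsWithStats(cv2.morphologyEx(g,cv2.MORPH_CLOSE,np.ones((3,3))))
    k=1+np.argmax(s[1:,4]);Q=Q[l[ij[:,0],ij[:,1]]==k]
    c,s,a=cv2.minAreaRect(Q[:,:2].astype(np.float32));print(n,len(Q),np.round(c),np.round(s),round(a,1),cv2.boxPoints((c,s,a)).round(0).tolist())
big(sel(P,350,660,-300,320,147,154),"ledge")
big(sel(P,380,560,340,450,56,64),"swbox")
big(sel(P,380,560,340,450,74,83),"cheeks")
big(sel(P,380,700,330,600,85,99),"whitebox")
o=np.array([534,18])
def L(Q): d=Q[:,:2]-o; return np.c_[d@LX,d@LY,Q[:,2]]
Q=L(P); 
l=Q[(abs(Q[:,2]-150)<3)]
for y in(-200,-60,0,60):
    s=l[abs(l[:,1]-y)<8];print("ledge x at y",y,np.percentile(s[:,0],[0.5,99.5]).round(1))
for x in(-80,100):
    s=l[abs(l[:,0]-x)<8];print("ledge y at x",x,np.percentile(s[:,1],[0.5,99.5]).round(1))
for x in(130,145,185,200,230):
    s=Q[(abs(Q[:,0]-x)<6)&(Q[:,2]>80)&(Q[:,2]<145)&(abs(Q[:,1]-35)<100)]
    h,e=np.histogram(s[:,1],bins=np.arange(-70,140,4));print(x,[(int(e[i]),int(h[i])) for i in range(len(h)) if h[i]>0])
E
```

```text
ledge 23891 [536.  18.] [224. 462.] 7.2 [[396.0, 233.0], [454.0, -225.0], [676.0, -197.0], [618.0, 261.0]]
swbox 1913 [461. 404.] [112.  81.] 19.9 [[395.0, 423.0], [422.0, 347.0], [528.0, 385.0], [500.0, 461.0]]
cheeks 363 [462. 403.] [71. 50.] 16.8 [[420.0, 416.0], [435.0, 368.0], [503.0, 389.0], [488.0, 437.0]]
whitebox 6155 [644. 519.] [163. 114.] 89.5 [[586.0, 438.0], [700.0, 437.0], [701.0, 600.0], [587.0, 601.0]]
ledge x at y -200 [-108.7  110.5]
ledge x at y -60 [-108.   110.6]
ledge x at y 0 [-488.6  110.2]
ledge x at y 60 [-468.2  110.7]
ledge y at x -80 [-795.7  227.7]
ledge y at x 100 [-227.7  227.7]
130 [(-54, 11), (-50, 20), (-46, 27), (-42, 15), (-38, 23), (-34, 15), (-30, 18), (-26, 25), (-22, 15), (-18, 20), (-14, 18), (-10, 19), (-6, 22), (-2, 21), (2, 15), (6, 18), (10, 20), (14, 23), (18, 22), (22, 16), (26, 19), (30, 18), (34, 16), (38, 19), (42, 17), (46, 18), (50, 24), (54, 16), (58, 17), (62, 20), (66, 19), (70, 21), (74, 24), (78, 19), (82, 19), (86, 21), (90, 17), (94, 21), (98, 18), (102, 16), (106, 19), (110, 23)]
145 [(-54, 12), (-50, 30), (-46, 30), (-42, 19), (-38, 18), (-34, 16), (-30, 18), (-26, 16), (-22, 18), (-18, 18), (-14, 20), (-10, 15), (-6, 17), (-2, 20), (2, 23), (6, 16), (10, 21), (14, 17), (18, 19), (22, 22), (26, 18), (30, 19), (34, 19), (38, 19), (42, 21), (46, 15), (50, 21), (54, 18), (58, 17), (62, 20), (66, 18), (70, 17), (74, 19), (78, 17), (82, 20), (86, 20), (90, 18), (94, 16), (98, 4), (102, 19), (106, 35), (110, 13)]
185 [(-54, 4), (-50, 53), (-46, 20), (102, 21), (106, 38), (110, 5)]
200 [(-54, 10), (-50, 39), (-46, 22), (102, 22), (106, 40), (110, 3)]
230 [(-54, 20), (-50, 43), (-46, 3), (102, 29), (106, 38), (110, 3)]
```

Request:
arm_command --plan '[[[0,0,0,-0.027,0],[0,0,0,-0.027,0],[0,0,0,-0.027,0],[0,0,0,-0.027,0],[-0.68,-0.66,0,0,0],[-0.68,-0.66,0,0,0],[-0.68,-0.66,0,0,0],[-0.68,-0.66,0,0,0],[-0.68,-0.66,0,0,0],[-0.68,-0.66,0,0,0],[-0.68,-0.66,0,0,0],[-0.68,-0.66,0,0,0]]]'

```text
t: 2.4
position: [549.6, 435.5, 222.6]
eef_rot: [0.0, -0.174, 0.985, 0.0]
contact_force: [0.3, 0.3, -0.1]
finger_gap: 0.003
finger_force: 0.0
```

```bash
cat >> h.py <<'E'
from scipy.spatial.transform import Rotation as R
def go(x,y,z,s=None):
    s=s or r.get_state();q=s["eef_rot"];M=R.from_quat([q[1],q[2],q[3],q[0]]).as_matrix()
    print("t",round(s["t"],2),"pos",s["position"].round(1),"heading",np.rad2deg(np.arctan2(M[1,0],M[0,0])).round(1),"F",s["contact_force"].round(1),"gap",round(s["finger_gap"],2),"tilt",M[2,2].round(4))
    print("shift in units",(M.T@(np.array([x,y,z])-s["position"])/50).round(2))
def LW(x,y): return np.array([535,18])+x*LX+y*LY
E
python3 -c "
from h import *
go(550,436,112)"
```

```text
t 2.4 pos [549.6 435.5 222.6] heading -160.0 F [ 0.3  0.3 -0.1] gap 0.0 tilt -1.0
shift in units [-0.01  0.01  2.21]
```

Request:
arm_command --plan '[[[0,0,0.8,0,0],[0,0,0.8,0,0],[0,0,0.6,0,0],[0.25,0,0,0,0],[0.25,0,0,0,0],[0.25,0,0,0,0],[0.25,0,0,0,0],[0.25,0,0,0,0],[0.25,0,0,0,0],[0.25,0,0,0,0],[0.2,0,0,0,0],[0,0,0,0,0]]]'

```text
t: 3.9
position: [455.9, 402.6, 112.4]
eef_rot: [-0.0, -0.174, 0.985, -0.0]
contact_force: [0.0, -0.1, 0.6]
finger_gap: 0.006
finger_force: 0.0
```

```bash
python3 - <<'E'
from h import *
go(461,404,112)
p=r.camera("scene");cv2.imwrite("pics/s1.png",cv2.resize(p["color"][230:430,380:600],None,fx=2.5,fy=2.5))
E
```

```text
t 3.9 pos [455.9 402.6 112.4] heading -160.0 F [ 0.  -0.1  0.6] gap 0.01 tilt -1.0
shift in units [-0.11 -0.01  0.01]
```

View pics/s1.png

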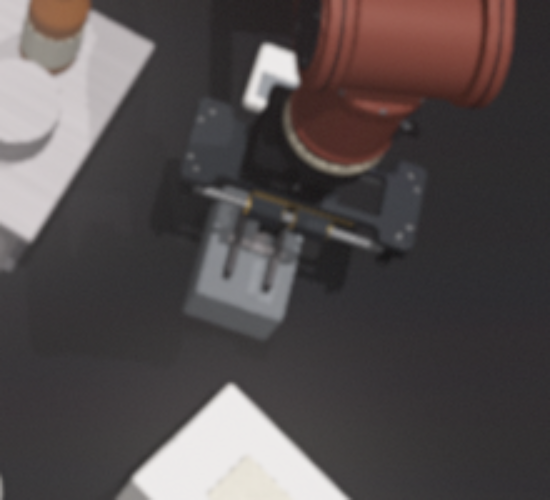

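The gripper has passed upright and no longer feels the toggle, so it should be OFF. I'll check that once the arm is out of the way.

Request:
arm_command --plan '[[[-0.3,0,-0.3,0,0.5],[0,0,-1,0,0.5],[0,0,-1,0.0286,0.5],[0,0,-1,0.0286,0.5],[0,0,-1,0.0286,0.5],[0,0,0,0.0286,0.5],[0,0,0,0.0286,0.5],[0,0,0,0.0286,0.5],[0,0,0,0.0286,0.5],[0,0,0,0.0286,0.5],[0,0,0,0.0286,0.5],[0,0,0,0.0286,0.5]]]'

```text
t: 5.45
position: [471.2, 408.0, 327.5]
eef_rot: [0.0, 0.665, 0.747, 0.0]
contact_force: [0.7, -0.0, -0.2]
finger_gap: 0.499
finger_force: 0.0
```

```bash
python3 - <<'E'
from h import *
x,y=LW(30,-240);print(x,y)
go(x,y,320)
E
```

```text
594.8434170948674 -216.34753130854557
t 5.45 pos [471.2 408.  327.5] heading 96.7 F [ 0.7 -0.  -0.2] gap 0.5 tilt -1.0
shift in units [-12.69   1.01   0.15]
```

Request:
arm_command --plan '[[[-1,0.08,0,0,0.5],[-1,0.08,0,0,0.5],[-1,0.08,0,0,0.5],[-1,0.08,0,0,0.5],[-1,0.08,0,0,0.5],[-1,0.08,0,0,0.5],[-1,0.08,0,0,0.5],[-1,0.08,0,0,0.5],[-1,0.08,0,0,0.5],[-1,0.08,0,0,0.5],[-1,0.08,0,0,0.5],[-1,0.1,0,-0.001,0.5]]]'

```text
t: 6.95
position: [593.2, -183.6, 327.7]
eef_rot: [0.0, 0.66, 0.751, 0.0]
contact_force: [0.5, 0.8, 0.3]
finger_gap: 0.501
finger_force: 0.0
```

```bash
python3 - <<'E'
from h import *
x,y=LW(30,-243)
go(x,y,158)
p=r.camera("scene");cv2.imwrite("pics/s2.png",p["color"]);W=cloud(p)
t=W[(W[...,2]>110)&(W[...,2]<170)&(abs(W[...,0]-461)<80)&(abs(W[...,1]-404)<60)];print(len(t),t.mean(0),t.min(0),t.max(0))
E
```

```text
t 6.95 pos [ 593.2 -183.6  327.7] heading 97.4 F [0.5 0.8 0.3] gap 0.5 tilt -1.0
shift in units [-0.71 -0.05  3.39]
178 [430.71169723 392.92248901 135.84794784] [413.58316379 380.48073961 111.52385802] [446.35938526 403.84365306 155.60005164]
```

View pics/s2.png

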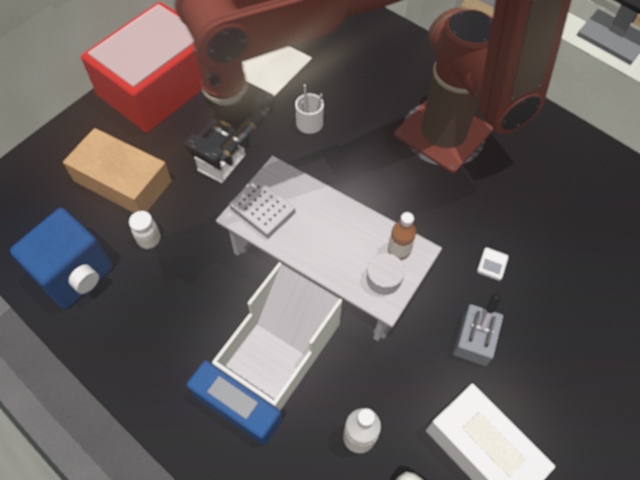

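The toggle at (495,303) now leans towards the robot, so the unit is OFF. The gripper hovers near the cassette.

Request:
arm_command --plan '[[[-0.71,-0.03,0,0,0.5],[0,0,0.9,0,0.5],[0,0,0.9,0,0.5],[0,0,0.9,0,0.5],[0,0,0.68,0,0.5],[0,0,0,0,0.5],[0.2,0,0,0,0.5],[0.2,0,0,0,0.5],[0.2,0,0,0,0.5],[0.2,0,0,0,0.5],[0.2,0,0,0,0.5],[0.2,0,0,0,0.5]]]'

```text
t: 8.5
position: [588.1, -157.1, 159.0]
eef_rot: [0.0, 0.66, 0.751, -0.0]
contact_force: [0.6, -3.8, 2.3]
finger_gap: 0.496
finger_force: 2.2
```

```bash
python3 - <<'E'
from h import *
x,y=LW(30,-42)
go(x,y,158)
E
```

```text
t 8.5 pos [ 588.1 -157.1  159. ] heading 97.4 F [ 0.6 -3.8  2.3] gap 0.5 tilt -1.0
shift in units [ 2.77 -0.01  0.02]
```

Request:
arm_command --plan '[[[0.2,0,0,0,0.5],[0.2,0,0,0,0.5],[0.2,0,0,0,0.5],[0.2,0,0,0,0.5],[0.2,0,0,0,0.5],[0.2,0,0,0,0.5],[0.2,0,0,0,0.5],[0.2,0,0,0,0.5],[0.2,0,0,0,0.5],[0.2,0,0,0,0.5],[0.2,0,0,0,0.5],[0,0,0,0,0.5]]]'

```text
t: 10.0
position: [573.4, -46.7, 158.0]
eef_rot: [-0.001, 0.66, 0.752, 0.0]
contact_force: [0.6, 0.5, -0.2]
finger_gap: 0.502
finger_force: 0.0
```

```bash
cat >> h.py <<'E'
def cass(n):
    p=r.camera(n);W=cloud(p);W=W[np.isfinite(W).all(-1)]
    d=W[:,:2]-[535,18];Q=np.c_[d@LX,d@LY,W[:,2]]
    Q=Q[(abs(Q[:,0])<112)&(Q[:,1]>-225)&(Q[:,1]<112)&(abs(Q[:,2]-178)<4)].astype(np.float32)
    print("cass",len(Q),cv2.minAreaRect(Q[:,:2].copy()),Q.min(0),Q.max(0))
    return p
E
python3 - <<'E'
from h import *
x,y=LW(30,-42)
go(x,y,158)
cass("scene")
E
```

```text
t 10.0 pos [573.4 -46.7 158. ] heading 97.4 F [ 0.6  0.5 -0.2] gap 0.5 tilt -1.0
shift in units [0.54 0.   0.  ]
cass 1837 ((24.705644607543945, -3.8738250732421875), (94.28590393066406, 135.67311096191406), 0.7762731313705444) [-22.84659 -71.93261 174.00394] [ 71.46526  64.20826 181.9847 ]
```

Request:
arm_command --plan '[[[0.15,0,0,0,0.5],[0.15,0,0,0,0.5],[0.12,0,0,0,0.5],[0.1,0,0,0,0.5],[0,0,0,0,0.5],[-0.8,0,0,0,0.5],[0,0,-0.8,0,0.6],[0,0,-0.8,0,0.6]]]'

```text
t: 11.05
position: [575.4, -62.5, 239.1]
eef_rot: [-0.001, 0.66, 0.751, -0.0]
contact_force: [0.0, -0.2, 0.1]
finger_gap: 0.584
finger_force: 0.0
```

```bash
python3 - <<'E'
from h import *
x,y=LW(-60,20)
go(x,y,158)
cass("scene")
E
```

```text
t 11.05 pos [575.4 -62.5 239.1] heading 97.3 F [ 0.  -0.2  0.1] gap 0.58 tilt -1.0
shift in units [ 2.1  -1.79  1.63]
cass 1909 ((25.164079666137695, 28.440017700195312), (94.22833251953125, 120.93919372558594), 0.2520953416824341) [-22.17806  -31.980099 174.02013 ] [ 72.28171  88.91174 181.97977]
```

Request:
arm_command --plan '[[[0,0,0,-0.0277,0.6],[0,0,0,-0.0277,0.6],[0,0,0,-0.0277,0.6],[0,0,0,-0.0277,0.6],[0,0,0,-0.0277,0.6],[0,0,0,-0.0277,0.6],[0,0,0,-0.0277,0.6],[0,0,0,-0.0277,0.6],[0,0,0,-0.0277,0.6],[0.8,0,0,0,0.6],[0.7,0,0,0,0.6]]]'

```text
t: 12.48
position: [500.5, -71.4, 238.3]
eef_rot: [-0.0, -0.062, 0.998, 0.0]
contact_force: [-0.3, -0.7, -0.5]
finger_gap: 0.601
finger_force: 0.0
```

```bash
python3 - <<'E'
from h import *
x,y=LW(-48,18)
go(x,y,158)
E
```

```text
t 12.47 pos [500.5 -71.4 238.3] heading -172.8 F [-0.3 -0.7 -0.5] gap 0.6 tilt -1.0
shift in units [0.05 2.05 1.61]
```

Request:
arm_command --plan '[[[0.05,0.7,0,0,0.6],[0,0.7,0,0,0.6],[0,0.65,0,0,0.6],[0,0,0.8,0,0.6],[0,0,0.8,0,0.6],[-0.2,0,0,0,0.6],[-0.2,0,0,0,0.6],[-0.2,0,0,0,0.6],[-0.2,0,0,0,0.6],[-0.2,0,0,0,0.6],[-0.2,0,0,0,0.6],[0,0,0,0,0.6]]]'

```text
t: 13.98
position: [547.0, 37.4, 158.6]
eef_rot: [0.001, -0.062, 0.998, 0.0]
contact_force: [-0.1, -0.2, -1.3]
finger_gap: 0.603
finger_force: 0.0
```

```bash
python3 - <<'E'
from h import *
x,y=LW(66,18)
go(x,y,158)
p=cass("scene");cv2.imwrite("pics/s3.png",p["color"])
E
```

```text
t 13.97 pos [547.   37.4 158.6] heading -172.9 F [-0.1 -0.2 -1.3] gap 0.6 tilt -1.0
shift in units [-1.03  0.01  0.01]
cass 1810 ((65.36214447021484, 27.76974105834961), (93.17381286621094, 120.8497543334961), 0.08064106851816177) [ 18.824326 -32.686256 174.0027  ] [111.93717  88.26013 181.96754]
```

View pics/s3.png

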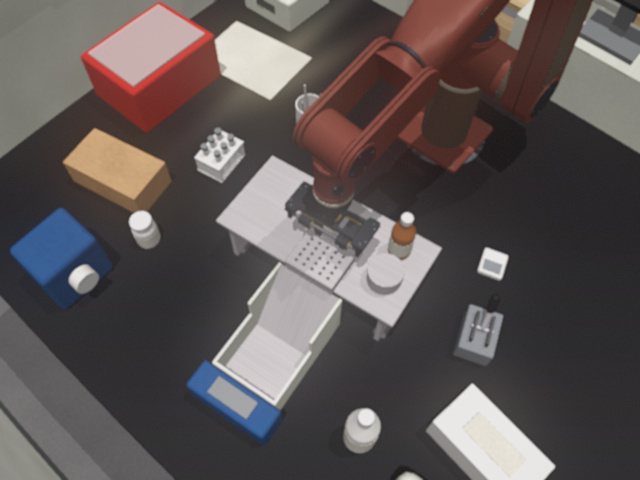

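The cassette is square to the chute mouth at (322,260); the tin and the bottle haven't moved.

Request:
arm_command --plan '[[[-0.2,0,0,0,0.6],[-0.2,0,0,0,0.6],[-0.2,0,0,0,0.6],[-0.2,0,0,0,0.6],[-0.2,0,0,0,0.6],[-0.2,0,0,0,0.6],[-0.2,0,0,0,0.6],[-0.2,0,0,0,0.6],[-0.2,0,0,0,0.6],[0,0,0,0,0.6],[0,0,0,0,0.6],[0,0,0,0,0.6]]]'

```text
t: 15.52
position: [634.7, 48.5, 158.5]
eef_rot: [-0.0, -0.062, 0.998, 0.0]
contact_force: [0.3, 1.2, -0.7]
finger_gap: 0.598
finger_force: 0.0
```

```bash
python3 - <<'E'
from h import *
x,y=LW(66,18)
go(x,y,158)
p=r.camera("scene");cv2.imwrite("pics/s4.png",p["color"])
E
```

```text
t 15.53 pos [634.7  48.5 158.5] heading -172.9 F [ 0.3  1.2 -0.7] gap 0.6 tilt -1.0
shift in units [0.73 0.   0.01]
```

View pics/s4.png

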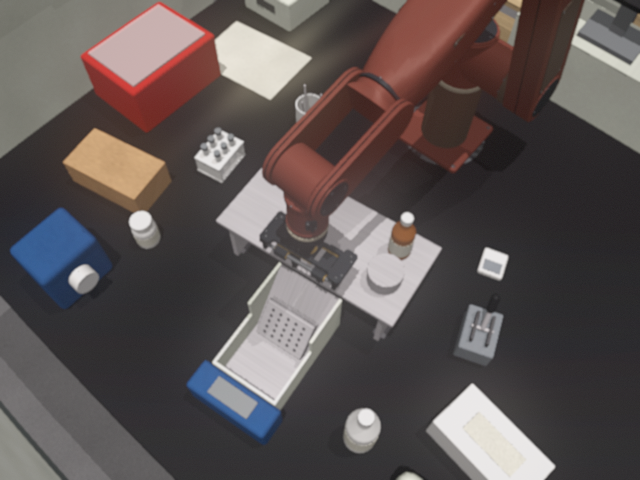

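The cassette is in the chute at (285,328), apparently still on the lower slide. I'll raise the arm and read its depth.

Request:
arm_command --plan '[[[0,0,-0.8,0,0.6],[0,0,-0.8,0,0.6],[0,0,-0.8,0,0.6],[0,0,-0.8,0,0.6]]]'

```text
t: 16.08
position: [634.6, 48.5, 320.0]
eef_rot: [0.0, -0.062, 0.998, -0.0]
contact_force: [-0.7, -0.0, -0.7]
finger_gap: 0.599
finger_force: 0.0
```

```bash
python3 - <<'E'
from h import *
go(634,48,320)
p=r.camera("scene");W=cloud(p)
cv2.imwrite("pics/s5.png",cv2.resize(p["color"][250:430,180:380],None,fx=3,fy=3,interpolation=cv2.INTER_CUBIC))
d=W[...,:2]-[535,18];x=d@LX;y=d@LY;z=W[...,2]
for yy in(-25,29,82):
  for xx in range(110,255,6):
    m=(abs(x-xx)<3)&(abs(y-yy)<8)&(z<145)
    if m.any():print((xx,round(float(np.median(z[m])))),end=' ')
  print()
for q in r.look_for(p,"cassette_center")[:2]:
    c,w=map(int,np.round(q["position"]));print(q["score"],c,w,x[w,c],y[w,c],z[w,c])
E
```

```text
t 16.07 pos [634.6  48.5 320. ] heading -172.9 F [-0.7 -0.  -0.7] gap 0.6 tilt -1.0
shift in units [ 0.01 -0.01  0.  ]
(110, 143) (116, 137) (122, 134) (128, 127) (134, 120) (140, 110) (146, 104) (152, 98) (158, 89) (164, 84) (170, 85) (176, 88) (182, 94) (188, 96) (194, 89) (200, 83) (206, 75) (212, 67) (218, 60) (224, 53) (230, 46) (236, 36) (242, 14) (248, 11) (254, 10) 
(110, 143) (116, 137) (122, 132) (128, 125) (134, 119) (140, 111) (146, 105) (152, 98) (158, 90) (164, 83) (170, 85) (176, 91) (182, 95) (188, 96) (194, 89) (200, 83) (206, 73) (212, 68) (218, 60) (224, 51) (230, 45) (236, 37) (242, 16) (248, 10) (254, 10) 
(110, 141) (116, 137) (122, 133) (128, 127) (134, 118) (140, 109) (146, 103) (152, 96) (158, 90) (164, 81) (170, 84) (176, 89) (182, 93) (188, 96) (194, 87) (200, 81) (206, 73) (212, 62) (218, 57) (224, 48) (230, 41) (236, 35) (242, 11) (248, 10) (254, 11) 
0.79 287 328 209.06726359343895 32.2179874850217 68.94375112422881
```

View pics/s5.png

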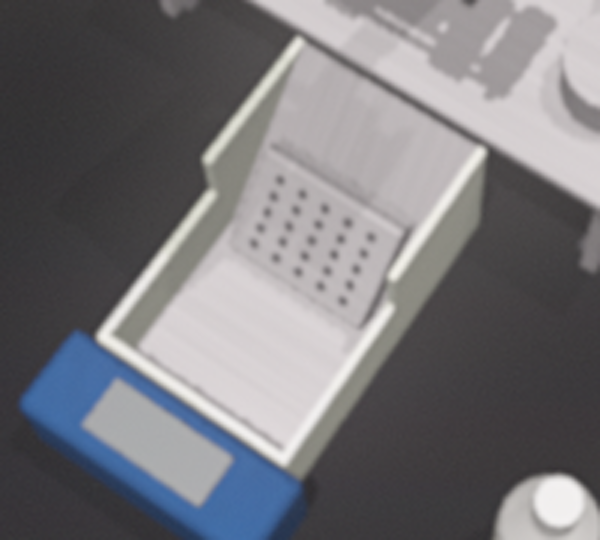

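The cassette has stopped leaning at about 50°: its front edge is on the well floor and its rear is up on the slide at (x 166, z 82). It isn't all the way down, so I'll nudge its rear face down the slide. For that I'll turn the open gripper along the chute and push with the rear finger, which keeps the body clear of the walls and the ledge.

Request:
arm_command --plan '[[[0,0,0,0.0278,1],[0,0,0,0.0278,1],[0,0,0,0.0278,1],[0,0,0,0.0278,1],[0,0,0,0.0278,1],[0,0,0,0.0278,1],[0,0,0,0.0278,1],[0,0,0,0.0278,1],[0,0,0,0.0278,1],[0,0.9,0,0,1],[0,0.9,0,0,1],[0,0,0,0,1]]]'

```text
t: 17.68
position: [725.2, 59.6, 313.8]
eef_rot: [-0.002, 0.662, 0.749, -0.002]
contact_force: [0.1, -0.6, -0.3]
finger_gap: 1.001
finger_force: 0.0
```

```bash
python3 - <<'E'
from h import *
x,y=LW(212,29)
go(x,y,106)
p=r.camera("top");W=cloud(p)
d=W[...,:2]-[535,18];x=d@LX;y=d@LY;z=W[...,2]
m=(abs(y+49)<5)&(z>75)&(z<145)
for xx in range(120,260,10):
    k=m&(abs(x-xx)<5);print((xx,round(float(np.percentile(z[k],80))) if k.any() else None),end=' ')
E
```

```text
t 17.68 pos [725.2  59.6 313.8] heading 97.1 F [ 0.1 -0.6 -0.3] gap 1.0 tilt -1.0
shift in units [0.23 0.38 4.15]
(120, 142) (130, 141) (140, 142) (150, 142) (160, 142) (170, 142) (180, 142) (190, 141) (200, 144) (210, 142) (220, 144) (230, 138) (240, None) (250, None)
```

Request:
arm_command --plan '[[[0.23,0.38,0,0,1],[0,0,0.9,0,1],[0,0,0.9,0,1],[0,0,0.9,0,1],[0,0,0.9,0,1],[0,0,0.3,0,1],[0,0,0,0,1]]]'

```text
t: 18.6
position: [740.9, 73.2, 123.6]
eef_rot: [-0.0, 0.662, 0.749, -0.0]
contact_force: [-0.4, 0.4, 0.6]
finger_gap: 0.998
finger_force: 0.0
```

```bash
python3 - <<'E'
from h import *
x,y=LW(212,29)
go(x,y,104)
E
```

```text
t 18.6 pos [740.9  73.2 123.6] heading 97.1 F [-0.4  0.4  0.6] gap 1.0 tilt -1.0
shift in units [0.   0.02 0.39]
```

Request:
arm_command --plan '[[[0,0.02,0.36,0,1],[0,0.13,0.15,0,1],[0,0.13,0.15,0,1],[0,0.13,0.15,0,1],[0,0.13,0.15,0,1],[0,0,0,0,1]]]'

```text
t: 19.35
position: [779.8, 77.8, 102.6]
eef_rot: [0.01, 0.662, 0.749, 0.009]
contact_force: [-15.0, 2.4, 78.9]
finger_gap: 0.998
finger_force: 39.2
```

```bash
cat >> h.py <<'E'
def chute():
    p=r.camera("scene");W=cloud(p)
    d=W[...,:2]-[535,18];x=d@LX;y=d@LY;z=W[...,2]
    for yy in(-20,78):
        for xx in range(140,330,8):
            m=(abs(x-xx)<4)&(abs(y-yy)<9)&(z<145)
            if m.any():print((xx,round(float(np.median(z[m])))),end=' ')
        print()
    return p
E
python3 - <<'E'
from h import *
x,y=LW(264,29)
go(x,y,44)
chute()
E
```

```text
t 19.35 pos [779.8  77.8 102.6] heading 97.1 F [-15.    2.4  78.9] gap 1.0 tilt -0.9996
shift in units [0.01 0.24 1.18]
(228, 58) (236, 52) (244, 28) (252, 11) (300, 8) (308, 10) (316, 10) (324, 10) 
(140, 111) (148, 101) (156, 91) (164, 82) (172, 71) (180, 63) (188, 76) (196, 98) (204, 100) (212, 99) (220, 86) (228, 67) (236, 50) (244, 29) (252, 10) (260, 9) (268, 10) (276, 11) (284, 10) (292, 9) (300, 10) (308, 12) (316, 11) (324, 11)
```

The finger rode onto the cassette's rear edge and tipped it up to about 65° instead of sliding it, with 79 N on the wrist. I'll back off at once and look again.

Request:
arm_command --plan '[[[0,-0.1,-0.8,0,1],[0,-0.3,-0.4,0,1],[0,0,0,0,1],[0,0,0,0,1]]]'

```text
t: 19.9
position: [748.6, 74.2, 134.3]
eef_rot: [-0.0, 0.662, 0.749, -0.0]
contact_force: [-0.3, -0.4, 0.4]
finger_gap: 0.997
finger_force: 0.0
```

```bash
python3 - <<'E'
from h import *
x,y=LW(212,29)
go(x,y,104)
chute()
E
```

```text
t 19.9 pos [748.6  74.2 134.3] heading 97.1 F [-0.3 -0.4  0.4] gap 1.0 tilt -1.0
shift in units [ 0.   -0.14  0.61]
(196, 85) (204, 77) (212, 68) (220, 60) (260, 11) (268, 9) (276, 12) (284, 10) (292, 10) (300, 10) (308, 9) (316, 10) (324, 9) 
(140, 111) (148, 102) (156, 93) (164, 85) (172, 87) (180, 94) (188, 93) (196, 85) (204, 75) (212, 65) (220, 56) (228, 46) (236, 36) (244, 13) (252, 9) (260, 10) (268, 10) (276, 10) (284, 9) (292, 11) (300, 9) (308, 11) (316, 11) (324, 11)
```

The cassette dropped back to 50° with its front edge in the kink, and pushing along the slide only tips it up. So I'll tip it upright on its front face, grip it by its 28 mm thickness, slide it out along the well floor, and lay it back flat. First step: swing the rear edge up along an arc.

Request:
arm_command --plan '[[[0,-0.12,0.4,0,1],[0,0,0.37,0,1],[0,0.1,0.02,0,1],[0,0.14,-0.04,0,1],[0,0.14,-0.04,0,1],[0,0.14,-0.04,0,1],[0,0.14,-0.03,0,1],[0,0,0,0,1]]]'

```text
t: 20.95
position: [776.2, 77.5, 103.9]
eef_rot: [0.0, 0.662, 0.749, 0.0]
contact_force: [0.7, 0.4, -0.2]
finger_gap: 1.001
finger_force: 0.0
```

```bash
python3 - <<'E'
from h import *
x,y=LW(247,29)
go(x,y,103)
chute()
E
```

```text
t 20.95 pos [776.2  77.5 103.9] heading 97.1 F [ 0.7  0.4 -0.2] gap 1.0 tilt -1.0
shift in units [0.   0.01 0.02]
(228, 45) (236, 36) (244, 12) (252, 12) (300, 8) (308, 9) (316, 10) (324, 10) 
(140, 111) (148, 102) (156, 91) (164, 85) (172, 87) (180, 93) (188, 94) (196, 85) (204, 75) (212, 66) (220, 55) (228, 46) (236, 36) (244, 12) (252, 10) (260, 10) (268, 11) (276, 10) (284, 10) (292, 9) (300, 9) (308, 11) (316, 10) (324, 10)
```

The finger slid over the top. I'll go back and start lower.

Request:
arm_command --plan '[[[0,0,-0.4,0,1],[0,-0.74,0,0,1],[0,0,0.36,0,1],[0,0,0.22,0,1],[0,0,0,0,1]]]'

```text
t: 21.62
position: [738.4, 72.9, 92.9]
eef_rot: [-0.001, 0.662, 0.749, -0.001]
contact_force: [0.2, -0.2, 1.1]
finger_gap: 1.0
finger_force: 0.0
```

```bash
python3 - <<'E'
from h import *
x,y=LW(211,29)
go(x,y,93)
chute()
E
```

```text
t 21.62 pos [738.4  72.9  92.9] heading 97.1 F [ 0.2 -0.2  1.1] gap 1.0 tilt -1.0
shift in units [ 0.    0.05 -0.  ]
(196, 81) (204, 76) (212, 67) (220, 60) (260, 12) (268, 10) (276, 11) (284, 11) (292, 11) (300, 10) (308, 10) (316, 10) (324, 9) 
(140, 111) (148, 101) (156, 92) (164, 84) (172, 87) (180, 94) (188, 92) (196, 84) (204, 76) (212, 65) (220, 53) (228, 46) (236, 34) (244, 12) (252, 10) (260, 11) (268, 10) (276, 10) (284, 10) (292, 11) (300, 10) (308, 11) (316, 11) (324, 11)
```

Request:
arm_command --plan '[[[0,0,0.08,0,1],[0,0.06,0.08,0,1],[0,0.06,0.08,0,1],[0,0.06,0.08,0,1],[0,0,0,0,1]]]'

```text
t: 22.3
position: [747.0, 73.9, 82.1]
eef_rot: [-0.001, 0.662, 0.749, -0.001]
contact_force: [-5.8, -0.6, 6.8]
finger_gap: 0.999
finger_force: 4.7
```

```bash
python3 - <<'E'
from h import *
x,y=LW(211,29)
go(x,y,93)
chute()
E
```

```text
t 22.3 pos [747.   73.9  82.1] heading 97.1 F [-5.8 -0.6  6.8] gap 1.0 tilt -1.0
shift in units [ 0.   -0.13 -0.22]
(212, 72) (220, 65) (228, 54) (236, 53) (276, 10) (284, 10) (292, 9) (300, 10) (308, 10) (316, 11) (324, 10) 
(140, 112) (148, 101) (156, 92) (164, 82) (172, 79) (180, 86) (188, 92) (196, 87) (204, 80) (212, 68) (220, 60) (228, 53) (236, 45) (244, 37) (252, 12) (260, 9) (268, 10) (276, 9) (284, 10) (292, 10) (300, 10) (308, 12) (316, 11) (324, 11)
```

A low push along the slope works: the front edge has slid out about 8 mm with roughly 9 N. Continuing.

Request:
arm_command --plan '[[[0,0.07,0.08,0,1],[0,0.07,0.08,0,1],[0,0.07,0.08,0,1],[0,0.07,0.08,0,1],[0,0,0,0,1]]]'

```text
t: 22.98
position: [761.7, 75.8, 61.4]
eef_rot: [-0.0, 0.662, 0.749, -0.0]
contact_force: [0.4, -0.9, 0.1]
finger_gap: 0.998
finger_force: 0.0
```

```bash
python3 - <<'E'
from h import *
x,y=LW(264,29)
go(x,y,46)
chute()
E
```

```text
t 22.98 pos [761.7  75.8  61.4] heading 97.1 F [ 0.4 -0.9  0.1] gap 1.0 tilt -1.0
shift in units [0.   0.64 0.31]
(228, 62) (236, 61) (244, 54) (252, 50) (300, 10) (308, 10) (316, 10) (324, 10) 
(140, 111) (148, 103) (156, 92) (164, 81) (172, 71) (180, 61) (188, 58) (196, 73) (204, 76) (212, 70) (220, 66) (228, 62) (236, 58) (244, 53) (252, 50) (260, 45) (268, 40) (276, 35) (284, 9) (292, 10) (300, 10) (308, 11) (316, 11) (324, 12)
```

Request:
arm_command --plan '[[[0,0.08,0.07,0,1],[0,0.08,0.07,0,1],[0,0.08,0.07,0,1],[0,0.08,0.06,0,1],[0,0,0,0,1]]]'

```text
t: 23.65
position: [778.0, 77.8, 48.8]
eef_rot: [0.0, 0.662, 0.749, 0.0]
contact_force: [0.0, 0.4, 1.1]
finger_gap: 0.998
finger_force: 0.0
```

```bash
python3 - <<'E'
from h import *
x,y=LW(264,29)
go(x,y,46)
chute()
E
```

```text
t 23.65 pos [778.   77.8  48.8] heading 97.1 F [0.  0.4 1.1] gap 1.0 tilt -1.0
shift in units [0.   0.31 0.06]
(244, 52) (252, 51) (260, 47) (268, 46) (276, 44) (316, 9) (324, 10) 
(140, 112) (148, 102) (156, 91) (164, 80) (172, 72) (180, 62) (188, 53) (196, 42) (204, 40) (212, 59) (220, 58) (228, 55) (236, 54) (244, 50) (252, 48) (260, 46) (268, 45) (276, 41) (284, 40) (292, 38) (300, 11) (308, 11) (316, 10) (324, 11)
```

Request:
arm_command --plan '[[[0,0.1,0.03,0,1],[0,0.1,0.03,0,1],[0,0.1,0.02,0,1],[0,0.1,0,0,1],[0,0,0,0,1]]]'

```text
t: 24.32
position: [798.1, 80.2, 45.4]
eef_rot: [0.0, 0.662, 0.749, 0.0]
contact_force: [-0.0, 0.3, -0.6]
finger_gap: 0.999
finger_force: 0.0
```

```bash
python3 - <<'E'
from h import *
x,y=LW(264,29)
go(x,y,46)
chute()
E
```

```text
t 24.32 pos [798.1  80.2  45.4] heading 97.1 F [-0.   0.3 -0.6] gap 1.0 tilt -1.0
shift in units [ 0.   -0.1  -0.01]
(268, 39) (276, 40) (284, 40) (292, 40) (300, 43) 
(140, 111) (148, 101) (156, 92) (164, 82) (172, 71) (180, 61) (188, 51) (196, 43) (204, 32) (212, 24) (220, 41) (228, 43) (236, 42) (244, 41) (252, 41) (260, 41) (268, 40) (276, 40) (284, 39) (292, 38) (300, 38) (308, 33) (316, 11) (324, 10)
```

The cassette is nearly flat now (top 43 mm at the rear, 38 mm at the front). A light press on the top while dragging outwards should clear its rear edge off the foot of the slide.

Request:
arm_command --plan '[[[0,-0.1,-0.3,0,0.3],[0,0,0,0,0.3],[0,0,0,0,0.3],[0,0,0.3,0,0.3],[0,0,0.2,0,0.3],[0,0.1,0,0,0.3],[0,0.1,0,0,0.3],[0,0.1,0,0,0.3],[0,0,0,0,0.3]]]'

```text
t: 25.5
position: [806.5, 81.2, 38.4]
eef_rot: [-0.001, 0.662, 0.749, -0.001]
contact_force: [-13.1, -1.9, 21.2]
finger_gap: 0.304
finger_force: 11.0
```

```bash
python3 - <<'E'
from h import *
x,y=LW(264,29)
go(x,y,38)
chute()
E
```

```text
t 25.5 pos [806.5  81.2  38.4] heading 97.1 F [-13.1  -1.9  21.2] gap 0.3 tilt -1.0
shift in units [ 0.01 -0.27  0.01]
(140, 113) (308, 36) (316, 36) 
(140, 112) (148, 101) (156, 91) (164, 80) (172, 72) (180, 63) (188, 53) (196, 44) (204, 32) (212, 24) (220, 16) (228, 35) (236, 36) (244, 38) (252, 37) (260, 37) (268, 37) (276, 37) (284, 37) (292, 38) (300, 37) (308, 37) (316, 31) (324, 11)
```

The cassette now lies flat on the well floor (top 37 mm everywhere, x 227 to 318). Next I'll retreat and switch the unit back on.

Request:
arm_command --plan '[[[0,0,-0.8,0,0.3],[0,0,-1,0,0],[0,0,-1,0,0],[0,0,-1,0,0],[0,0,-1,0,0],[0,0,-1,0,0],[0,0,0,-0.0286,0],[0,0,0,-0.0286,0],[0,0,0,-0.0286,0],[0,0,0,-0.0286,0],[0,0,0,-0.0286,0],[0,0,0,-0.0286,0]]]'

```text
t: 27.05
position: [807.1, 81.4, 322.5]
eef_rot: [-0.001, 0.181, 0.984, -0.0]
contact_force: [-0.5, 0.4, -0.1]
finger_gap: 0.003
finger_force: 0.0
```

Request:
arm_command --plan '[[[0,0,0,-0.0286,0],[0,0,0,-0.0286,0],[0,0,0,-0.0286,0],[0,0,0,-0.0286,0],[0,0,0,0,0]]]'

```text
t: 27.68
position: [807.1, 81.4, 322.8]
eef_rot: [-0.001, -0.173, 0.985, 0.0]
contact_force: [0.4, 0.9, 0.3]
finger_gap: 0.004
finger_force: 0.0
```

```bash
python3 - <<'E'
from h import *
go(372,371.5,330)
E
```

```text
t 27.68 pos [807.1  81.4 322.8] heading -160.1 F [0.4 0.9 0.3] gap 0.0 tilt -1.0
shift in units [ 6.2   8.42 -0.12]
```

Request:
arm_command --plan '[[[0.52,0.7,0,0,0],[0.52,0.7,0,0,0],[0.52,0.7,0,0,0],[0.52,0.7,0,0,0],[0.52,0.7,0,0,0],[0.52,0.7,0,0,0],[0.52,0.7,0,0,0],[0.52,0.7,0,0,0],[0.52,0.7,0,0,0],[0.52,0.7,0,0,0],[0.5,0.7,0,0,0],[0.5,0.7,0,0,0]]]'

```text
t: 29.18
position: [370.8, 370.5, 324.4]
eef_rot: [-0.0, -0.172, 0.985, -0.0]
contact_force: [-0.0, 0.3, -0.2]
finger_gap: 0.006
finger_force: 0.0
```

```bash
python3 - <<'E'
from h import *
go(372,371.5,112)
E
```

```text
t 29.18 pos [370.8 370.5 324.4] heading -160.2 F [-0.   0.3 -0.2] gap 0.01 tilt -1.0
shift in units [-0.03  0.01  4.25]
```

Request:
arm_command --plan '[[[0,0,0.9,0,0],[0,0,0.9,0,0],[0,0,0.9,0,0],[0,0,0.9,0,0],[0,0,0.65,0,0]]]'

```text
t: 29.8
position: [371.0, 369.0, 109.7]
eef_rot: [-0.001, -0.172, 0.985, -0.001]
contact_force: [0.4, -0.2, -0.2]
finger_gap: 0.007
finger_force: 0.0
```

Request:
arm_command --plan '[[[-0.25,0,0,0,0],[-0.25,0,0,0,0],[-0.25,0,0,0,0],[-0.25,0,0,0,0],[-0.25,0,0,0,0],[-0.25,0,0,0,0],[-0.25,0,0,0,0],[-0.22,0,0,0,0],[0,0,0,0,0],[0.5,0,-0.3,0,0],[0.3,0,-0.8,0,0]]]'

```text
t: 31.18
position: [424.3, 388.3, 165.1]
eef_rot: [-0.003, -0.174, 0.985, -0.001]
contact_force: [-0.8, 1.3, 0.5]
finger_gap: 0.003
finger_force: 0.0
```

Request:
arm_command --plan '[[[0,0,-1,0,0],[0,0,-1,0,0],[0.8,0,-1,0,0],[1,0,0,0,0],[0,0,0,0,0]]]'

```text
t: 31.8
position: [340.9, 358.8, 317.0]
eef_rot: [0.0, -0.175, 0.985, 0.0]
contact_force: [1.2, 0.7, -0.0]
finger_gap: 0.007
finger_force: 0.0
```

```bash
python3 - <<'E'
from h import *
go(372,371.5,112)
p=chute();cv2.imwrite("pics/s6.png",p["color"]);W=cloud(p)
t=W[(W[...,2]>110)&(W[...,2]<170)&(abs(W[...,0]-461)<80)&(abs(W[...,1]-404)<60)];print(len(t),t.mean(0),t.min(0),t.max(0))
E
```

```text
t 31.8 pos [340.9 358.8 317. ] heading -159.9 F [ 1.2  0.7 -0. ] gap 0.01 tilt -1.0
shift in units [-0.67  0.02  4.1 ]
(140, 111) (148, 103) (156, 93) (164, 81) (172, 72) (180, 63) (188, 52) (196, 42) (204, 33) (212, 23) (220, 14) (228, 38) (236, 39) (244, 38) (252, 38) (260, 39) (268, 38) (276, 38) (284, 39) (292, 39) (300, 39) (308, 38) (316, 34) (324, 11) 
(140, 111) (148, 102) (156, 91) (164, 81) (172, 72) (180, 62) (188, 53) (196, 43) (204, 33) (212, 24) (220, 15) (228, 36) (236, 38) (244, 37) (252, 38) (260, 37) (268, 36) (276, 37) (284, 37) (292, 36) (300, 37) (308, 37) (316, 32) (324, 11) 
92 [501.6501538  417.1751208  145.00640032] [485.28771396 404.76453664 112.60822153] [511.41160521 428.24104142 154.51099608]
```

View pics/s6.png

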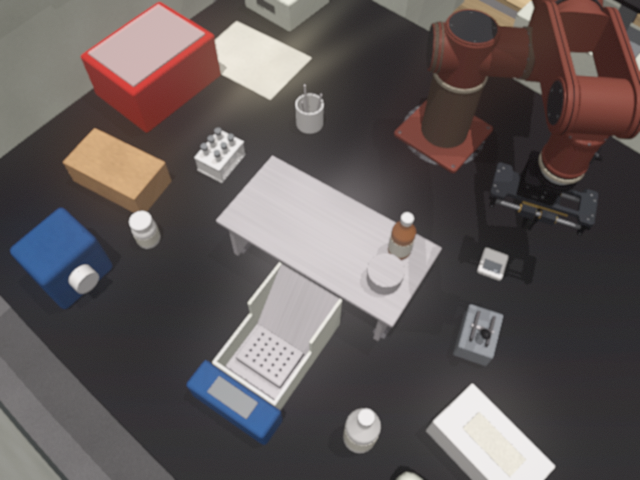

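The picture shows the cassette flat in the well at (268,352), the toggle back at ON (486,335), the tin (385,273) and bottle (403,237) where they were, and the arm clear.

```bash
python3 -c "
from h import *
print(r.close_job())"
```

```text
the job is handed in; nothing more can be done
None
```

The job is handed in, with no verdict returned: the unit was switched off, the cassette slid off the ledge into the chute, and the unit was switched on again, in 32 s; the cassette first stuck leaning on the slide, and one nudge to free it put about 79 N on the wrist (limit 120 N), pressed by the fingertip, before it went flat to the bottom, with the tin and bottle still standing.

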